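# Clamp a chip on its test contacts with a ratchet clamp, then release it

### The job

Clamp the ceramic chip for a contact test: push the loose, blue ring handle of the scissor clamp sideways toward the fixed ring, slowly, until you feel the jaw press the chip firmly against its sprung contacts, then let go so that the ratchet alone holds it firmly for two seconds without the robot touching the clamp. Then press the loose ring handle gently straight down to free the ratchet and, keeping it down, let it swing outward until the clamp is fully open, and move clear. Never crush the chip or bend the handle down hard, and leave the vial, the sample box and the tweezers where they are.

Things in the scene. Friction and masses are not known exactly. Their poses are not given: they have to be found in the camera images.
- clamp: The whole station, bolted down: aluminium plate 310 x 280 mm (x -205 to 105, y +-140), its top 20 mm above the bench, with a steel scissor clamp like a large hemostat lying flat on it. Origin: at bench height under the clamp's pivot. x runs from the two finger rings (-x, nearer the robot) to the jaw and blue contact head (+x); y from the fixed ring to the loose ring; z up.
- pivot (a point): Top of the clamp's pivot screw, 78 mm above the bench, on the upright axis about which the loose half turns. The toothed rack joins the two shanks 115 mm from this axis toward the rings; its top is 76 mm above the bench.
- thumb_ring (a point): Centre of the loose, blue ring handle. It lies flat, 31 mm across outside, 15 mm hole, 8 mm thick, its middle 64 mm above the bench, 161 mm from the pivot axis; open clamp: x -155, y +45 mm in the clamp's frame. Pushing its outer side toward the fixed ring (clamp -y) closes the clamp, up to 58 mm; pressing it down frees the ratchet.
- fixed_ring (a point): Centre of the fixed half's finger ring, same size, 70 mm above the bench, at x = -155, y = -48 mm in the clamp's frame. It does not move.
- handle (a joint): Closing angle of the loose half, rad: 0 open, stop 0.37. Spring opens it: 1.3 N at the ring when open, rising 6.5 N per rad; moving adds drag, 0.4 N per 10 mm/s. The ratchet catches at about 0.04 rad and every 0.04 (6 mm at the ring) after, 8 teeth, each passed about 2.5 mm beyond its catch with a brief 1 N. Let go, the handle falls back to the last tooth passed.
- flex (a joint): Downward bend of the loose shank, rad, 0 straight. Springy: 1.2 N per mm at the ring, starting at about 2 N. Bent 0.05 rad (7 mm down at the ring, 10 N) the ratchet is free of all teeth; less may let it catch again. Friction under a pressing finger can hold the ring, so carry it outward (clamp +y) while it is down. Beyond 0.095 rad (13 mm, 17 N) the shank is spoilt.
- jaw: Jaw of the loose half, one piece with it. Origin: on the pivot axis at bench height. Its round upright nose, 8 mm thick, is 55 mm from the pivot toward clamp +x and moves toward clamp +y as the clamp closes.
- chip: White chip, gold pad, 20 x 5 x 18 mm, sliding in the blue head. Origin: centre of the face the jaw meets, 66 mm up; open gap 2.5 mm. It yields freely for a hidden 0.5 to 10 mm, then meets contacts of 5 N/mm. Ring force = 0.35 x jaw force + opening spring. Push until the jaw has 17 to 22 N (ring 6 to 8 N + spring): falling back a tooth (10 N) leaves a firm hold, over 5 N. Over 25 N crushes it.
- vial_mid (a point): Small amber glass vial with a white cap standing on the plate, 26 mm across, 45 mm high; its centre, half-way up. Leave it alone.
- sample_box_mid (a point): Small clear sample box with a blue lid, 37 x 37 x 20 mm, on the plate; its centre. Leave it alone.
- tweezers_mid (a point): Steel tweezers lying on the plate, 120 mm long, 6 mm thick; their centre. Leave them alone.

How it is judged:
By the outcome, as a careful person would: the job done as asked, in the order asked, and still so for the second after the job is handed in, with the robot touching nothing.
It also fails if it takes over 72 s, if anything falls off the work surface, if the arm or the gripper's body presses on something with over 40 N, if the wrist force passes 120 N, or if a joint passes its speed limit or range.

### The arm

A 6-joint arm with a two-finger parallel gripper is mounted at the origin on the work surface. World frame = base frame: x ahead of the robot, y to its left, z up, the work surface at z = 0. Lengths are in m, angles in rad, forces in N, time in s.
With the tool pointing down it reaches from about 0.275 to 0.725 m from the base axis. Payload 5.6 kg.
Tool frame: the origin (TCP) lies at the very end of the fingers, on their centre line; the grasp point (between the pads) lies 19 mm behind it; x points along the fingers, y is the direction in which the jaws open and shut, and the axes are right-handed (so a half turn about x gives the same grasp; the last joint's range is limited). The gripper opens to 85 mm and grips with 20 to 120 N. Pads are 22 mm wide; open, the fingers measure 114 mm over their backs; the gripper's body (76 mm by 85 mm) begins 54 mm behind the grasp point. The pads swing forward as they close: fully open they stand 13 mm farther back than shut.
Start: joints at [-0.885, 0.255, 0.108, 0, -1.424, -0.285], TCP at [0.215, -0.506, 0.211] pointing down, gripper open.
Joint ranges: [-2.95, 2.95], [-1.21, 1.97], [-1.09, 1.5], [-2.87, 1.71], [-2.94, -0.07], [-3.05, 3.05]. Speed limits (rad/s): [2.57, 2.57, 3.14, 3.14, 3.14, 3.14].

### API

Orientations are given as a unit quaternion [w, x, y, z].
In Python, from bench import get_obs, camera, camera_model, finish_job gives the robot as it stands. The module is installed in compiled form; this text tells all that it offers.
- The arm moves only by the shell command python3 -m jog 'ROWS'. ROWS is text: rows parted by semicolons, each of 5 numbers parted by spaces: the opening, from 0 (shut) to 1 (fully open), then the shift along the tool's x, y, z in units of 25 mm (1.0 is 25 mm), then the turn about the tool's x in units of 8 degrees (1.0 is 8 degrees). A call has exactly 8 rows; each row is the pose to reach, as a shift and turn from the pose commanded when the call began, along the tool's axes at that moment; what a row does not reach only later rows make up. A row lasts 1/8 s, in which the tool goes at most 62.5 mm and 10.7 degrees, less where a joint would pass 70% of its speed; a pose out of reach is approached as far as the arm can. A call with a gripper value outside its range is refused whole. The fingers move at their own pace and stop on an object; the grip force is fixed at half the most. Time passes only in rows, so rows that repeat a pose let the fingers close, or fill a call up. It gives the time, the measured TCP pose, the force and the opening at its end, in the units of the state.
- get_obs(): the state, without advancing time (a new reading comes with each control period).
- camera(name): name is "scene" or "side" or "wrist"; returns the picture (384x512x3 uint8, blue, green, red); there is no depth.
- camera_model(name): a dict with "fovy" (degrees; the focal length in pixels is half the picture's height over the tangent of half this angle, whatever the lens; pixels are square), "cx", "cy" (the principal point, pixels), "rvec" (rotation vector, rad) and "tvec" (3), from world to camera coordinates, as OpenCV has them; the wrist camera has in their place "tool_from_camera" (4x4, takes a point from camera to tool coordinates, whose origin is the TCP and whose axes are the tool frame's). Camera axes: x right, y down, z forward; pixel columns grow to the right and rows downward; lengths in m; the calibration is good to about 2 mm. The wrist camera is an equidistant fisheye: a pixel r from the principal point sees the ray r / f radians off the axis. A picture is of the moment at which its call begins: read the wrist's pose just before it. camera_model takes no time and is no camera call.
- finish_job(): hands the job in, once; it reports no verdict.
The state is a dict: "time_s": time; "joint_pos": joint angles; "joint_vel": joint speeds; "joint_torque": joint torques, N m; "eef_pos": TCP position; "eef_rot": TCP orientation; "force": force on the tool from outside, world axes, zero at the start; "wrist_torque": the same for the moment, N m; "finger_gap": finger opening in m.
Only numpy, scipy, OpenCV 4.12 (cv2) and the standard library are available. Lean on these libraries where they do the work, as an engineer would, in place of code of your own. Each camera call takes 0.05 s, during which the arm holds its last target.

## Working session

There is one attempt and no reset: what is moved stays moved. The work goes in short steps, Python scripts to look and compute and a shell command to move; the robot and the scene stay as the last step left them, time stands still between calls to the robot, and variables do not carry over. Pictures are saved under pics/ and viewed, and the job is handed in when it is done.

```bash
mkdir -p pics
cat > h.py <<'E'
import numpy as np, cv2
from bench import *
from scipy.spatial.transform import Rotation as R
def cam(n):
    m=camera_model(n); f=192/np.tan(np.radians(m['fovy'])/2)
    K=np.array([[f,0,m['cx']],[0,f,m['cy']],[0,0,1]]); return m,K
def proj(n,P):
    m,K=cam(n); return cv2.projectPoints(np.array(P,float).reshape(-1,3),np.array(m['rvec'],float),np.array(m['tvec'],float),K,None)[0].reshape(-1,2)
def unz(n,uv,z):
    m,K=cam(n); Rm=cv2.Rodrigues(np.array(m['rvec'],float))[0]; t=np.array(m['tvec'],float).reshape(3)
    d=Rm.T@np.linalg.inv(K)@np.array([uv[0],uv[1],1.]); c=-Rm.T@t
    return c+d*(z-c[2])/d[2]
def Rt():
    q=get_obs()['eef_rot']; return R.from_quat([q[1],q[2],q[3],q[0]]).as_matrix()
E
python3 - <<'E'
from h import *
o=get_obs(); print({k:np.round(v,3) for k,v in o.items()}); print(Rt().round(3))
for n in ['scene','side','wrist']:
    im=camera(n); cv2.imwrite(f'pics/{n}0.png',im); print(n,camera_model(n))
E
```

```text
{'time_s': np.float64(0.0), 'joint_pos': array([-0.885,  0.256,  0.107, -0.   , -1.424, -0.285]), 'joint_vel': array([-0.001,  0.001, -0.   , -0.001,  0.   , -0.001]), 'joint_torque': array([ 1.0000e-03, -3.8664e+01,  2.3794e+01,  5.3650e+00, -6.0000e-03,
        0.0000e+00]), 'eef_pos': array([ 0.214, -0.506,  0.21 ]), 'eef_rot': array([ 0.693, -0.14 ,  0.693,  0.141]), 'force': array([-0.785, -0.699, -0.129]), 'wrist_torque': array([-0.015, -0.014, -0.021]), 'finger_gap': np.float64(0.085)}
[[-0.001 -0.39   0.921]
 [ 0.002  0.921  0.39 ]
 [-1.     0.002 -0.   ]]
scene {'fovy': 53.00114749303986, 'cx': 259.2111532902591, 'cy': 189.3242193339383, 'rvec': array([ 1.84398822,  1.78219324, -0.62033778]), 'tvec': array([-0.02243465, -0.40319852,  1.08494214])}
side {'fovy': 45.08632924920483, 'cx': 256.8847048218467, 'cy': 190.1948048185493, 'rvec': array([ 0.10754199, -2.88110529,  1.19918757]), 'tvec': array([0.58991509, 0.08608978, 0.71190592])}
wrist {'fovy': 65.70646984690485, 'cx': 252.89000945277456, 'cy': 193.45321426758838, 'tool_from_camera': array([[ 1.08142307e-03, -3.05223174e-01,  9.52280234e-01,
        -1.62999595e-01],
       [ 9.99999408e-01,  2.12893292e-04, -1.06737747e-03,
        -9.45654319e-05],
       [ 1.23054265e-04,  9.52280824e-01,  3.05223224e-01,
        -7.78002476e-02],
       [ 0.00000000e+00,  0.00000000e+00,  0.00000000e+00,
         1.00000000e+00]])}
```

View pics/scene0.png

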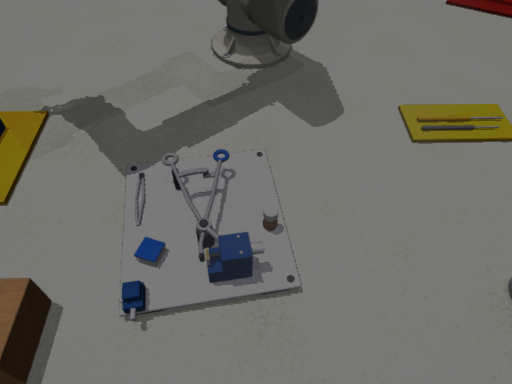

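View pics/side0.png

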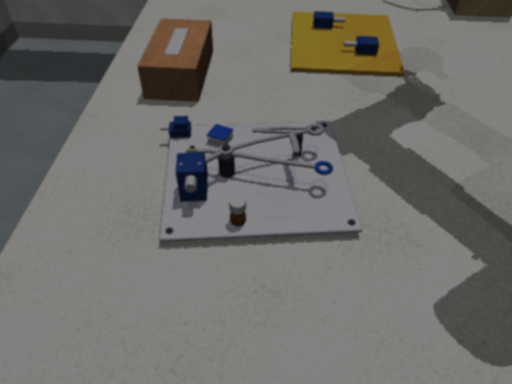

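View pics/wrist0.png

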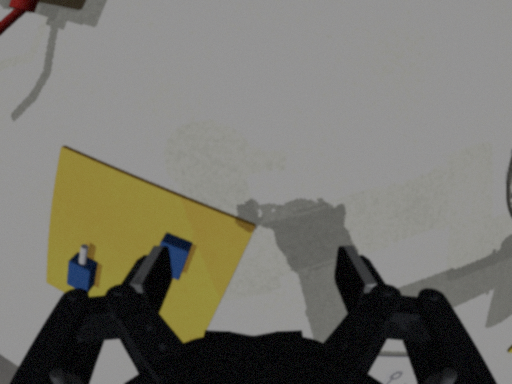

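Run:
```python
from h import *
a=cv2.imread('pics/scene0.png')[140:320,110:310]; cv2.imwrite('pics/s_c.png',cv2.resize(a,None,fx=4,fy=3.33,interpolation=2)[:600] if 0 else cv2.resize(a,(660,594),interpolation=2))
a=cv2.imread('pics/side0.png')[110:245,155:365]; cv2.imwrite('pics/d_c.png',cv2.resize(a,(798,513),interpolation=2))
```

```text
(no output)
```

View pics/s_c.png

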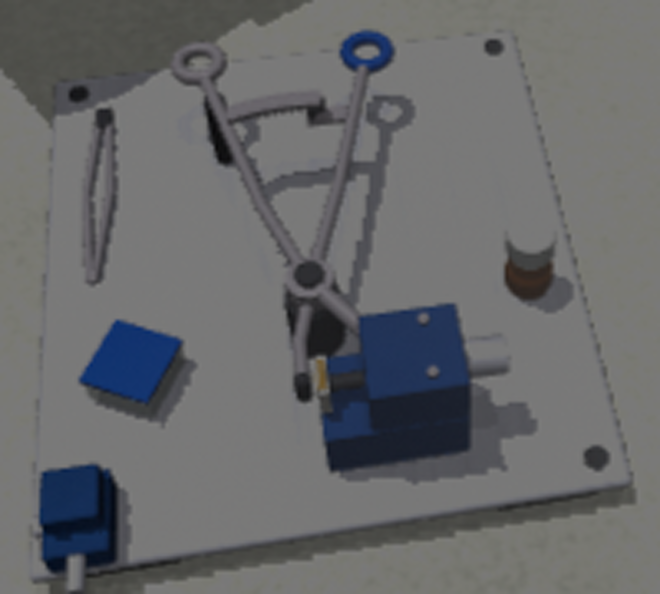

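View pics/d_c.png

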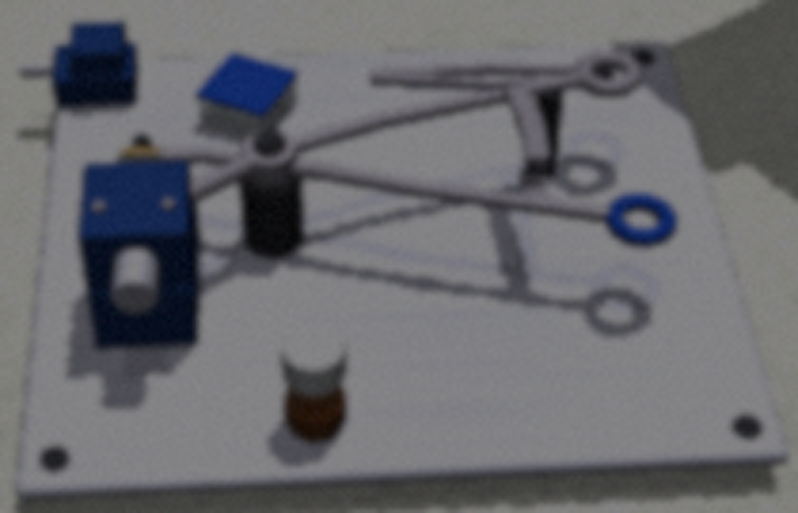

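```bash
cat > fit.py <<'E'
from h import *
from scipy.optimize import least_squares
S=lambda u,v:(u/3.3+110,v/3.3+140); D=lambda u,v:(u/3.8+155,v/3.8+110)
ob=[('scene',S(367,51),(-.155,.045,.066)),('scene',S(199,62),(-.155,-.048,.072)),('scene',S(308,273),(0,0,.078)),
('scene',S(55,88),(-.205,-.14,.02)),('scene',S(512,32),(-.205,.14,.02)),('scene',S(630,483),(.105,.14,.02)),('scene',S(33,578),(.105,-.14,.02)),
('side',D(641,219),(-.155,.045,.066)),('side',D(607,72),(-.155,-.048,.072)),('side',D(269,146),(0,0,.078)),
('side',D(783,458),(-.205,.14,.02)),('side',D(22,494),(.105,.14,.02))]
def w(p,P):
    c,s=np.cos(p[2]),np.sin(p[2]); return [p[0]+c*P[0]-s*P[1],p[1]+s*P[0]+c*P[1],P[2]]
def res(p): return np.concatenate([proj(n,w(p,P))[0]-uv for n,uv,P in ob])
if __name__=='__main__':
    r=least_squares(res,[.5,-.1,0],loss='soft_l1'); print(r.x, r.fun.reshape(-1,2).round(1) if 0 else res(r.x).reshape(-1,2).round(1))
    for nm in ['scene','side']:
        ob0=list(ob); ob[:]=[q for q in ob0 if q[0]==nm]; print(nm,least_squares(res,r.x).x); ob[:]=ob0
    p=r.x
    for nm,P in dict(thumb=(-.155,.045,.064),fixed=(-.155,-.048,.07),pivot=(0,0,.078)).items(): print(nm,np.round(w(p,P),4))
    np.save('p.npy',p)
E
python3 fit.py
```

```text
[ 0.65119306 -0.09242194  0.13794661] [[ 0.2 -0.5]
 [ 0.2 -0.3]
 [ 0.7 -0.5]
 [ 0.2 -2.4]
 [ 0.4 -1.4]
 [ 1.7 -0.8]
 [-0.8  0.2]
 [-0.7 -0.7]
 [-0.4 -0.6]
 [-1.2 -1.8]
 [ 1.6 -0.6]
 [-3.7 -0.6]]
scene [ 0.65237201 -0.09298402  0.13808536]
side [ 0.64986493 -0.09102991  0.14165476]
thumb [ 0.4915 -0.0692  0.064 ]
fixed [ 0.5043 -0.1613  0.07  ]
pivot [ 0.6512 -0.0924  0.078 ]
```

```bash
cat >> h.py <<'E'
p=np.load('p.npy')
def w(P):
    c,s=np.cos(p[2]),np.sin(p[2]); return np.array([p[0]+c*P[0]-s*P[1],p[1]+s*P[0]+c*P[1],P[2]])
def cl(W):
    c,s=np.cos(p[2]),np.sin(p[2]); d=np.array(W)-[p[0],p[1],0]; return np.array([c*d[0]+s*d[1],-s*d[0]+c*d[1],d[2]])
def units(P):
    o=get_obs(); Rm=Rt(); d=w(P)-np.array(o['eef_pos']); 
    t=np.arctan2(Rm[1,1],Rm[0,1])-(p[2]+np.pi/2)
    return (Rm.T@d/.025).round(2), 'turn', round(np.degrees(t)/8,3)
def st():
    o=get_obs(); c,s=np.cos(p[2]),np.sin(p[2]); f=o['force']
    print('t',round(float(o['time_s']),2),'clamp xyz mm',(cl(o['eef_pos'])*1e3).round(2),'F clamp',np.round([c*f[0]+s*f[1],-s*f[0]+c*f[1],f[2]],2),'gap',round(float(o['finger_gap']),4))
E
python3 - <<'E'
from h import *
st(); print(units((-.157,.105,.15)))
S=lambda u,v:(u/3.3+110,v/3.3+140)
print('vial',cl(unz('scene',S(528,265),.04)),'box',cl(unz('scene',S(130,362),.04)),'tw',cl(unz('scene',S(98,195),.023)))
E
```

```text
t 0.15 clamp xyz mm [-489.46 -349.64  210.  ] F clamp [-0.14 -0.15 -1.36] gap 0.0853
(array([ 2.42, 14.1 , 17.57]), 'turn', np.float64(1.882))
vial [-0.01214684  0.11020154  0.04      ] box [ 0.01203843 -0.09216857  0.04      ] tw [-0.10934054 -0.11297493  0.023     ]
```

```bash
python3 -m jog '0 0 0.8 1 0.2; 0 0 2 2.5 0.5; 0 0 3.2 4 0.8; 0 0 4.4 5.5 1.1; 0 0 5.6 7 1.4; 0 0 6.8 8.5 1.7; 0 0 8 10 1.88; 0 0 8.4 10.5 1.88'
python3 - <<'E'
from h import *
st(); print(units((-.157,.105,.15)))
E
```

```text
time_s: 1.15
eef_pos: [0.3751, -0.2086, 0.2105]
eef_rot: [0.705, -0.05, 0.705, 0.05]
force: [0.9, 0.2, -0.5]
finger_gap: 0.0002
t 1.15 clamp xyz mm [-289.48  -77.07  210.53] F clamp [ 0.96  0.1  -0.46] gap 0.0002
(array([2.43, 7.27, 5.32]), 'turn', np.float64(0.019))
```

```bash
python3 -m jog '0 0 1 0.8 0; 0 0.2 2.4 1.8 0; 0 0.6 3.8 2.8 0; 0 1.2 5 3.7 0; 0 1.8 6.2 4.6 0; 0 2.2 7 5.1 0; 0 2.4 7.3 5.32 0; 0 2.4 7.3 5.32 0'
python3 - <<'E'
from h import *
st(); print(units((-.157,.105,.055)))
cv2.imwrite('pics/w1.png',camera('wrist')); a=camera('scene')[130:250,150:310]; cv2.imwrite('pics/s1.png',cv2.resize(a,None,fx=5,fy=5,interpolation=2))
E
```

```text
time_s: 2.15
eef_pos: [0.4807, -0.0115, 0.1503]
eef_rot: [0.705, -0.049, 0.706, 0.049]
force: [0.3, 0.3, 0.0]
finger_gap: -0.0001
t 2.15 clamp xyz mm [-157.76  103.59  150.34] F clamp [0.32 0.25 0.03] gap -0.0001
(array([3.81, 0.06, 0.03]), 'turn', np.float64(0.007))
```

View pics/w1.png

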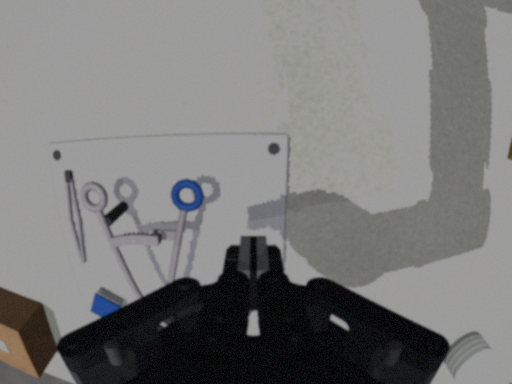

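View pics/s1.png

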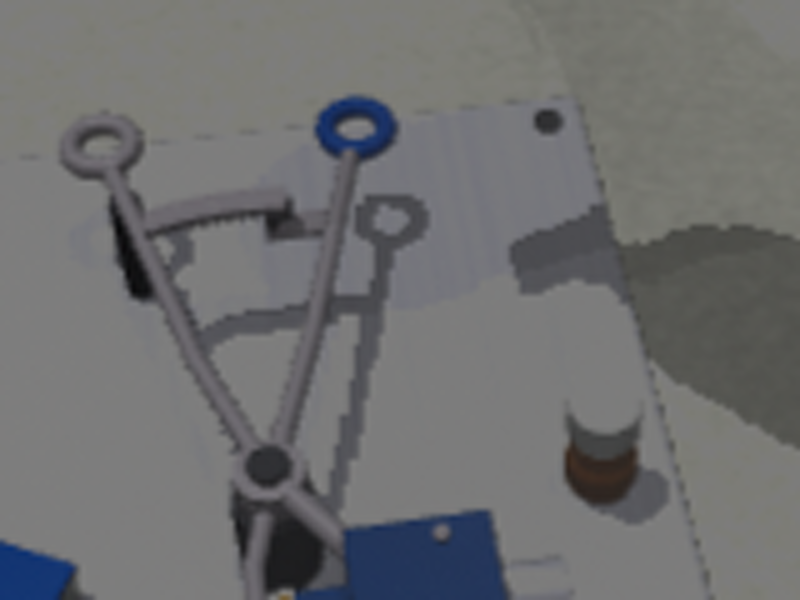

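```bash
cat >> h.py <<'E'
def wproj(P):
    o=get_obs(); m=camera_model('wrist'); f=192/np.tan(np.radians(m['fovy'])/2)
    T=np.array(m['tool_from_camera']); pt=Rt().T@(np.array(P)-o['eef_pos']); c=T[:3,:3].T@(pt-T[:3,3])
    th=np.arctan2(np.hypot(c[0],c[1]),c[2]); ph=np.arctan2(c[1],c[0]); return np.round([m['cx']+f*th*np.cos(ph),m['cy']+f*th*np.sin(ph)],1)
E
python3 - <<'E'
from h import *
print(proj('scene',get_obs()['eef_pos']))
for P in [(-.155,.045,.066),(-.155,-.048,.074),(-.205,.14,.02)]: print(P,wproj(w(P)))
E
```

```text
[[251.93581566 115.25064968]]
(-0.155, 0.045, 0.066) [188.2 194.4]
(-0.155, -0.048, 0.074) [ 93.3 196.9]
(-0.205, 0.14, 0.02) [290.5 132.1]
```

```bash
python3 -m jog '0 0.5 0 0 0; 0 1.2 0 0 0; 0 2 0 0 0; 0 2.7 0 0 0; 0 3.3 0 0 0; 0 3.7 -0.2 0 0; 0 3.84 -0.5 0 0; 0 3.84 -0.7 0 0'
python3 - <<'E'
from h import *
st(); 
cv2.imwrite('pics/w2.png',camera('wrist')); a=camera('scene')[130:250,150:310]; cv2.imwrite('pics/s2.png',cv2.resize(a,None,fx=5,fy=5,interpolation=2))
E
```

```text
time_s: 3.25
eef_pos: [0.4835, -0.0296, 0.0548]
eef_rot: [0.705, -0.049, 0.705, 0.049]
force: [-1.0, 0.6, 0.0]
finger_gap: 0.0
t 3.25 clamp xyz mm [-157.47   85.26   54.75] F clamp [-0.93  0.71  0.03] gap 0.0
```

View pics/w2.png

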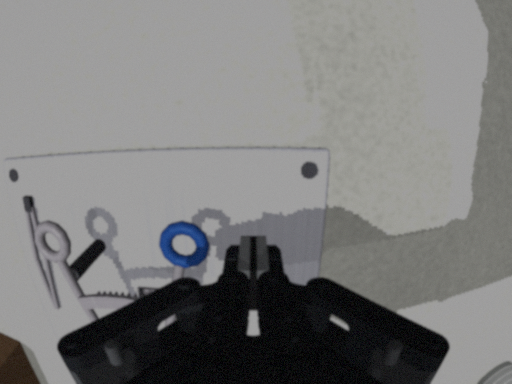

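View pics/s2.png

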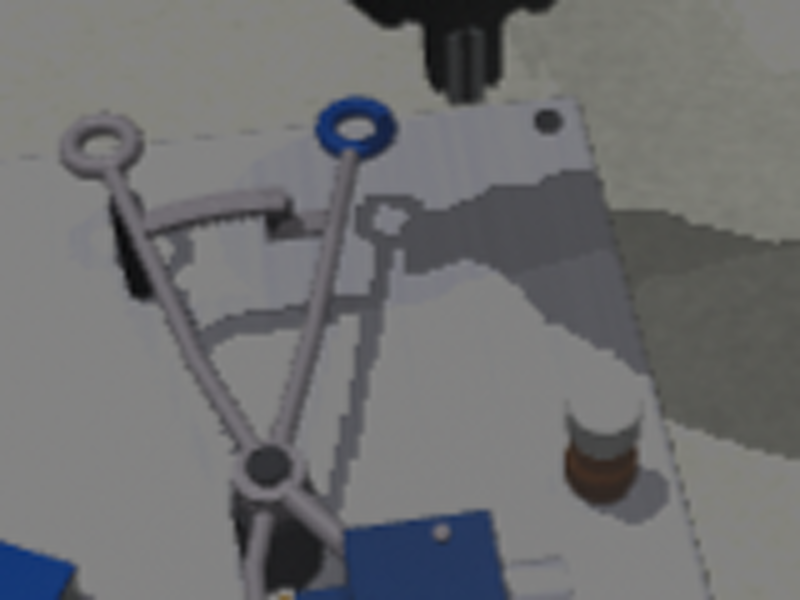

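Run:
```python
from h import *
im=camera('side'); a=im[90:210,250:410]
for z in (.055,.065,.075,.085): print(z,proj('side',w((-.1575,.0853,z)))[0],proj('scene',w((-.1575,.0853,z)))[0])
cv2.imwrite('pics/d2.png',cv2.resize(a,None,fx=5,fy=5,interpolation=2))
a=camera('scene')[110:160,200:270];cv2.imwrite('pics/s2b.png',cv2.resize(a,None,fx=10,fy=10,interpolation=2))
```

```text
0.055 [328.1870953  189.61118428] [242.67719087 155.70264906]
0.065 [328.95471401 184.97365465] [242.59389039 151.98258277]
0.075 [329.73776403 180.24289748] [242.50880115 148.1826331 ]
0.085 [330.53671543 175.41607301] [242.4218649  144.30019905]
```

View pics/d2.png

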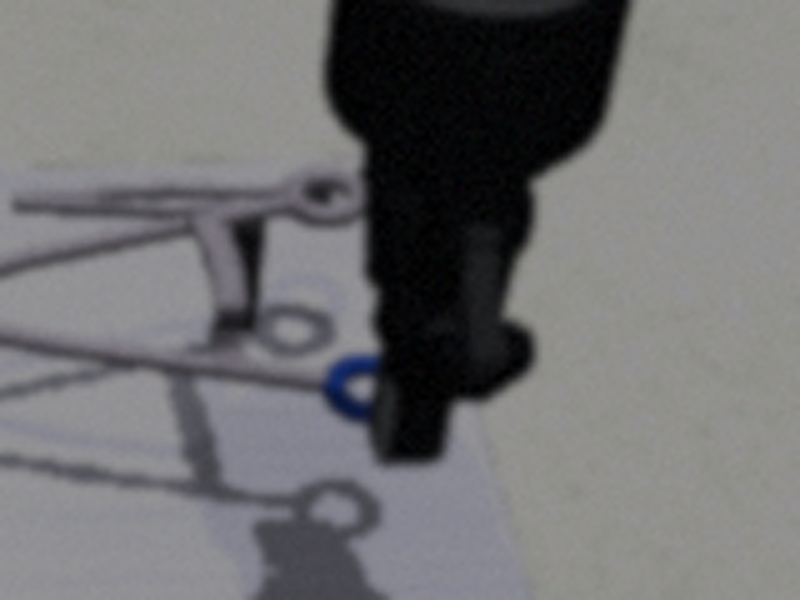

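View pics/s2b.png

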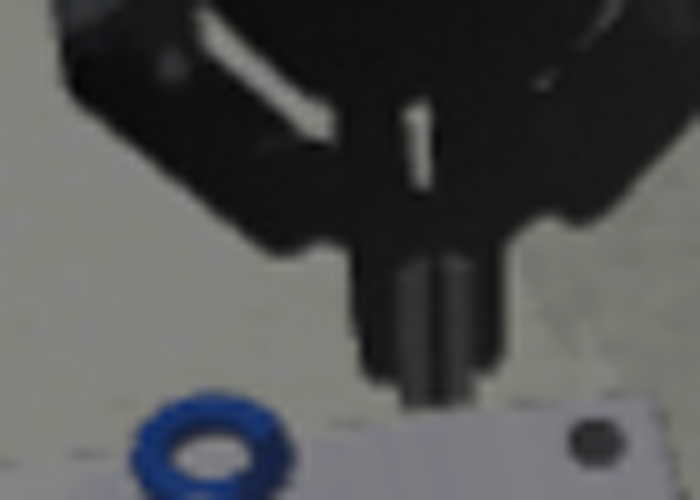

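```bash
python3 -m jog '0 0.1 0 0 0; 0 0.2 0 0 0; 0 0.3 0 0 0; 0 0.4 0 0 0; 0 0.43 -0.05 0 0; 0 0.43 -0.1 0 0; 0 0.43 -0.15 0 0; 0 0.43 -0.2 0 0'
python3 - <<'E'
from h import *
for i in range(3): st(); camera('wrist')
E
```

```text
time_s: 4.45
eef_pos: [0.4841, -0.0339, 0.044]
eef_rot: [0.705, -0.049, 0.705, 0.049]
force: [-0.3, -0.3, 0.1]
finger_gap: 0.0
t 4.45 clamp xyz mm [-157.43   80.91   44.03] F clamp [-0.33 -0.22  0.06] gap 0.0
t 4.5 clamp xyz mm [-157.45   80.85   43.99] F clamp [ 0.07 -0.27 -0.09] gap 0.0001
t 4.55 clamp xyz mm [-157.48   80.89   43.99] F clamp [-0.39 -0.76 -0.83] gap -0.0
```

```bash
cat >> h.py <<'E'
def avg(n=6):
    F=[];X=[]; c,s=np.cos(p[2]),np.sin(p[2])
    for i in range(n):
        o=get_obs(); f=o['force']; F.append([c*f[0]+s*f[1],-s*f[0]+c*f[1],f[2]]); X.append(cl(o['eef_pos'])*1e3)
        im=camera('wrist')
    print('t',round(float(o['time_s']),2),'X',np.mean(X,0).round(2),'F',np.mean(F,0).round(2),'+-',(np.std(F,0)/n**.5).round(2)); return im
E
python3 -m jog '0 0 -0.04 0 0; 0 0 -0.08 0 0; 0 0 -0.12 0 0; 0 0 -0.16 0 0; 0 0 -0.2 0 0; 0 0 -0.24 0 0; 0 0 -0.28 0 0; 0 0 -0.3 0 0'
python3 - <<'E'
from h import *
cv2.imwrite('pics/w3.png',avg(4))
E
```

```text
time_s: 5.6
eef_pos: [0.4851, -0.0413, 0.0439]
eef_rot: [0.705, -0.049, 0.705, 0.049]
force: [0.2, 0.3, 0.0]
finger_gap: -0.0001
t 5.75 X [-157.51   73.48   43.92] F [ 0.2  -0.44 -0.17] +- [0.05 0.24 0.2 ]
```

View pics/w3.png

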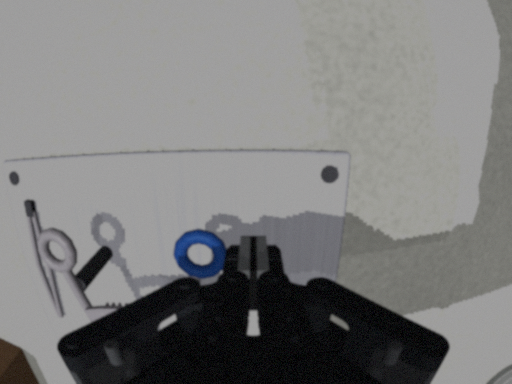

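```bash
python3 -m jog '0 0 -0.04 0 0; 0 0 -0.08 0 0; 0 0 -0.12 0 0; 0 0 -0.16 0 0; 0 0 -0.2 0 0; 0 0 -0.24 0 0; 0 0 -0.28 0 0; 0 0 -0.3 0 0'
python3 - <<'E'
from h import *
cv2.imwrite('pics/w4.png',avg(4))
E
```

```text
time_s: 6.8
eef_pos: [0.4861, -0.0487, 0.0439]
eef_rot: [0.705, -0.049, 0.705, 0.049]
force: [0.2, -0.2, 0.5]
finger_gap: 0.0002
t 6.95 X [-157.5    66.01   43.92] F [0.05 0.37 0.11] +- [0.16 0.25 0.12]
```

View pics/w4.png

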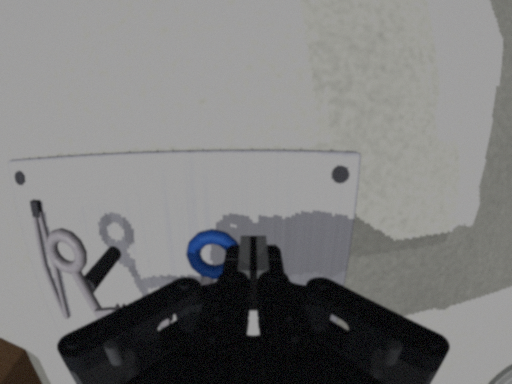

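```bash
python3 - <<'E'
from h import *
for y in (.045,.06,.03): print(y,wproj(w((-.155,y,.066))))
E
python3 -m jog '0 0 -0.03 0 0; 0 0 -0.06 0 0; 0 0 -0.09 0 0; 0 0 -0.12 0 0; 0 0 -0.15 0 0; 0 0 -0.18 0 0; 0 0 -0.2 0 0; 0 0 -0.2 0 0'
python3 - <<'E'
from h import *
cv2.imwrite('pics/w5.png',avg(5))
E
```

```text
0.045 [214.5 254.7]
0.06 [242. 255.]
0.03 [187.7 254. ]
time_s: 8.0
eef_pos: [0.4868, -0.0537, 0.0439]
eef_rot: [0.705, -0.049, 0.705, 0.049]
force: [-2.8, 3.1, 0.7]
finger_gap: 0.0
t 8.2 X [-157.44   60.96   43.95] F [-2.23  3.16  0.51] +- [0.25 0.2  0.16]
```

View pics/w5.png

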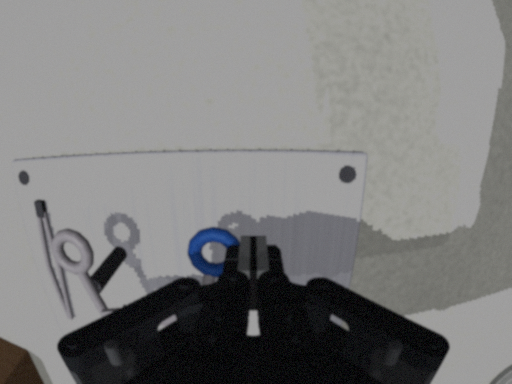

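Run:
```python
from h import *
a=camera('scene')[125:185,190:270];cv2.imwrite('pics/s6.png',cv2.resize(a,None,fx=10,fy=10,interpolation=2))
a=camera('side')[140:200,290:370];cv2.imwrite('pics/d6.png',cv2.resize(a,None,fx=10,fy=10,interpolation=2))
for n in('scene','side'):
  for P in [(-.1574,.061,.044),(-.1464,.061,.044),(-.1684,.061,.044),(-.1464,.061,.064)]: print(n,P,proj(n,w(P))[0].round(1))
```

```text
scene (-0.1574, 0.061, 0.044) [230.3 161.2]
scene (-0.1464, 0.061, 0.044) [231.  165.4]
scene (-0.1684, 0.061, 0.044) [229.5 157.1]
scene (-0.1464, 0.061, 0.064) [230.6 158. ]
side (-0.1574, 0.061, 0.044) [324.6 183.8]
side (-0.1464, 0.061, 0.044) [317.8 184.1]
side (-0.1684, 0.061, 0.044) [331.4 183.5]
side (-0.1464, 0.061, 0.064) [319.1 174.9]
```

View pics/s6.png

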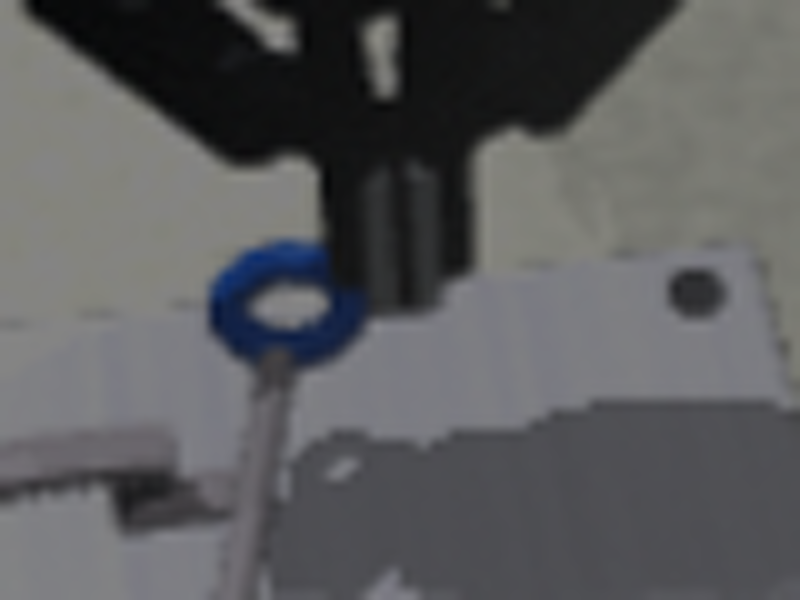

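View pics/d6.png

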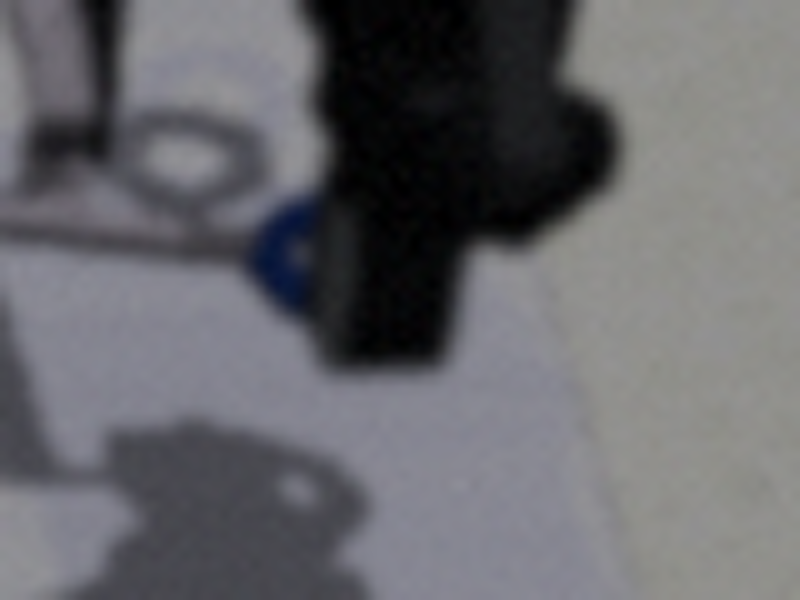

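Run:
```python
from h import *
print(proj('side',w((-.156,.056,.060))).round(1),proj('side',w((-.156,.0405,.066))).round(1),proj('scene',w((-.156,.0405,.066))).round(1))
for z in (.044,.050,.056,.062):
  print(z,'side near bottom edge',proj('side',[w((-.150,.066,z)),w((-.172,.066,z))]).round(1).tolist(),'scene front bottom',proj('scene',[w((-.150,.056,z)),w((-.150,.066,z))]).round(1).tolist())
```

```text
[[324.4 174.4]] [[323.1 165.1]] [[219.  154.9]]
0.044 side near bottom edge [[320.6, 186.2], [334.2, 185.6]] scene front bottom [[228.2, 164.3], [233.4, 163.7]]
0.05 side near bottom edge [[321.0, 183.5], [334.7, 182.9]] scene front bottom [[228.0, 162.1], [233.3, 161.5]]
0.056 side near bottom edge [[321.4, 180.7], [335.2, 180.2]] scene front bottom [[227.9, 159.9], [233.2, 159.3]]
0.062 side near bottom edge [[321.8, 178.0], [335.7, 177.4]] scene front bottom [[227.7, 157.7], [233.0, 157.1]]
```

```bash
python3 -m jog '0 0 0.15 0 0; 0 0 0.35 0 0; 0 0 0.55 0 0; 0 0 0.75 0 0; 0 0.1 0.84 0.1 0; 0 0.3 0.84 0.16 0; 0 0.5 0.84 0.16 0; 0 0.66 0.84 0.16 0'
python3 - <<'E'
from h import *
cv2.imwrite('pics/w7.png',avg(4))
a=camera('scene')[125:185,190:270];cv2.imwrite('pics/s7.png',cv2.resize(a,None,fx=10,fy=10,interpolation=2))
a=camera('side')[140:200,290:370];cv2.imwrite('pics/d7.png',cv2.resize(a,None,fx=10,fy=10,interpolation=2))
E
```

```text
time_s: 9.35
eef_pos: [0.4877, -0.0324, 0.0269]
eef_rot: [0.705, -0.049, 0.706, 0.049]
force: [0.2, 0.7, -0.7]
finger_gap: 0.0006
t 9.5 X [-153.91   81.92   26.81] F [ 0.27  0.35 -0.48] +- [0.05 0.18 0.22]
```

View pics/s7.png

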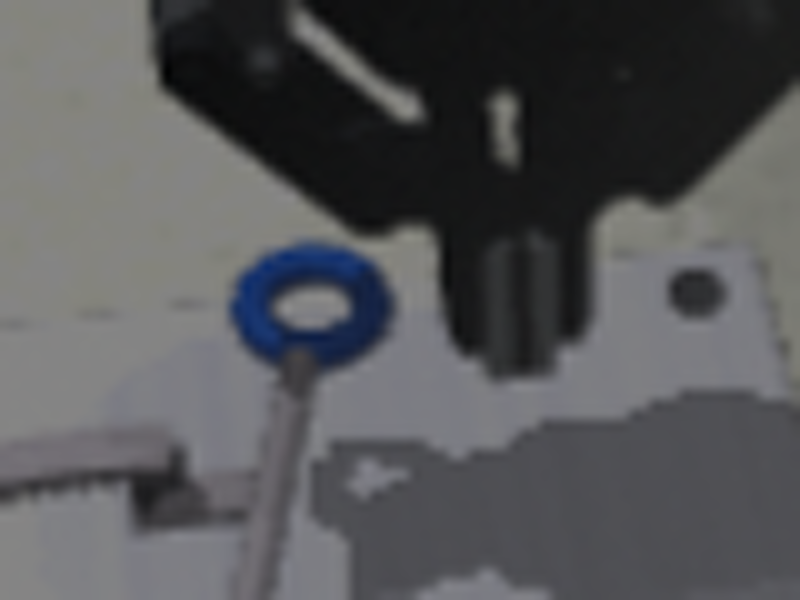

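View pics/d7.png

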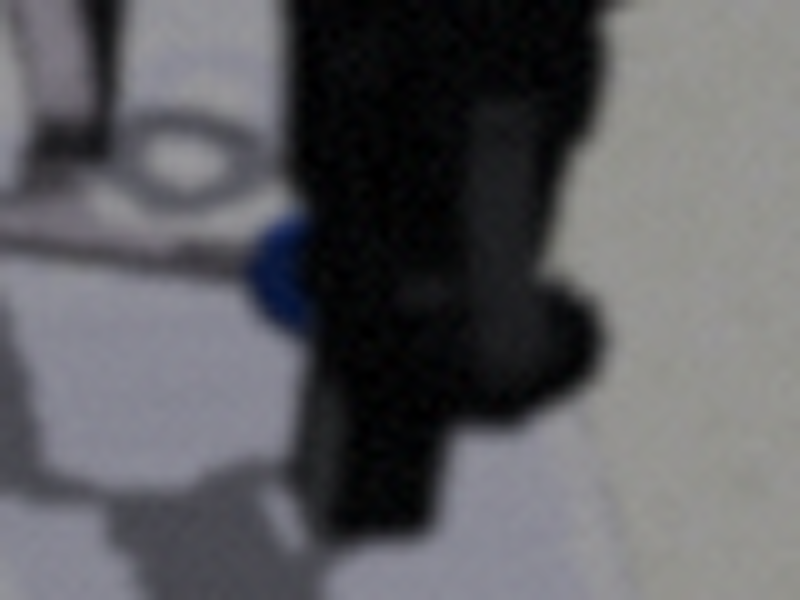

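View pics/w7.png

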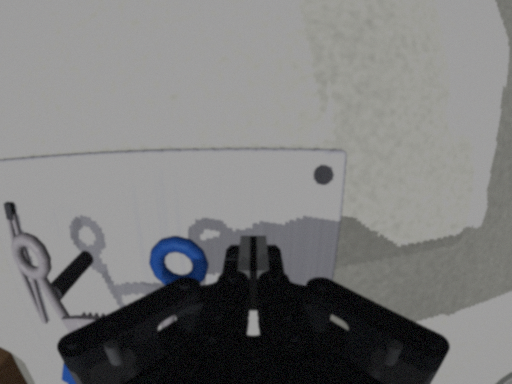

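Run:
```python
from h import *
for x in (-.143,-.147): 
  for z in (.027,.039,.045,.051): print('tip',x,z,proj('scene',w((x,.082,z)))[0].round(1),proj('side',w((x,.089,z)))[0].round(1))
for x in (-.15,-.165,-.18):
  for z in (.07,.08,.09): print('kn',x,z,proj('scene',w((x,.055,z)))[0].round(1),proj('side',w((x,.1,z)))[0].round(1))
```

```text
tip -0.143 0.027 [242.3 171.3] [317.4 204.2]
tip -0.143 0.039 [242.2 167.1] [318.2 198.9]
tip -0.143 0.045 [242.2 165. ] [318.6 196.2]
tip -0.143 0.051 [242.1 162.8] [319.  193.5]
tip -0.147 0.027 [242.  169.8] [320.  204.1]
tip -0.147 0.039 [241.9 165.6] [320.8 198.8]
tip -0.147 0.045 [241.9 163.5] [321.2 196.1]
tip -0.147 0.051 [241.8 161.3] [321.6 193.4]
kn -0.15 0.07 [227.  154.8] [326.1 189.6]
kn -0.15 0.08 [226.7 150.9] [326.9 184.8]
kn -0.15 0.09 [226.5 147. ] [327.7 179.9]
kn -0.165 0.07 [226.  149.1] [336.  189.2]
kn -0.165 0.08 [225.7 145.3] [336.9 184.4]
kn -0.165 0.09 [225.5 141.4] [337.8 179.5]
kn -0.18 0.07 [225.  143.6] [345.9 188.8]
kn -0.18 0.08 [224.8 139.8] [346.9 184. ]
kn -0.18 0.09 [224.5 135.8] [347.8 179.1]
```

```bash
python3 -m jog '0 0.03 0 0 0; 0 0.07 0 0 0; 0 0.12 0 0 0; 0 0.16 0 0 0; 0 0.2 0 0 0; 0 0.21 0 0 0; 0 0.21 -0.04 0 0; 0 0.21 -0.08 0 0'
python3 - <<'E'
from h import *
cv2.imwrite('pics/w8.png',avg(4))
a=camera('scene')[125:185,190:270];cv2.imwrite('pics/s8.png',cv2.resize(a,None,fx=10,fy=10,interpolation=2))
E
```

```text
time_s: 10.65
eef_pos: [0.4882, -0.0343, 0.0222]
eef_rot: [0.705, -0.049, 0.705, 0.049]
force: [-0.4, -0.5, -0.1]
finger_gap: 0.0003
t 10.8 X [-153.47   79.93   22.22] F [-0.05 -0.79  0.19] +- [0.15 0.15 0.18]
```

View pics/s8.png

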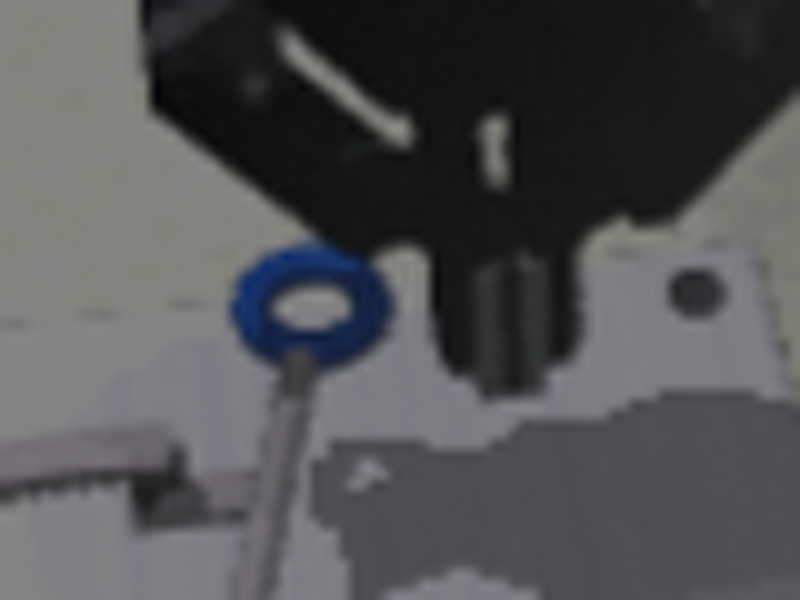

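```bash
python3 -m jog '0 0 -0.03 0 0; 0 0 -0.07 0 0; 0 0 -0.11 0 0; 0 0 -0.15 0 0; 0 0 -0.19 0 0; 0 0 -0.23 0 0; 0 0 -0.26 0 0; 0 0 -0.26 0 0'
python3 - <<'E'
from h import *
avg(6)
E
```

```text
time_s: 11.9
eef_pos: [0.489, -0.0407, 0.0222]
eef_rot: [0.705, -0.049, 0.705, 0.049]
force: [0.2, -0.0, 0.4]
finger_gap: 0.0003
t 12.15 X [-153.5    73.54   22.18] F [-0.01  0.08  0.19] +- [0.15 0.11 0.13]
```

```bash
python3 -m jog '0 0 -0.03 0 0; 0 0 -0.06 0 0; 0 0 -0.09 -0.01 0; 0 0 -0.12 -0.02 0; 0 0 -0.15 -0.03 0; 0 0 -0.18 -0.04 0; 0 0 -0.21 -0.05 0; 0 0 -0.21 -0.05 0'
python3 - <<'E'
from h import *
avg(6)
E
```

```text
time_s: 13.2
eef_pos: [0.4882, -0.0462, 0.0221]
eef_rot: [0.705, -0.049, 0.706, 0.049]
force: [-3.0, 2.6, 0.2]
finger_gap: 0.0001
t 13.45 X [-155.01   68.24   22.08] F [-2.26  3.41  0.29] +- [0.34 0.21 0.11]
```

Run:
```python
from h import *
im=avg(2)
cv2.imwrite('pics/w9.png',cv2.resize(im[190:310,140:300],None,fx=5,fy=5,interpolation=2))
a=camera('scene')[125:185,190:270];cv2.imwrite('pics/s9.png',cv2.resize(a,None,fx=10,fy=10,interpolation=2))
for y in (.045,.0425,.04): print(wproj(w((-.1555,y,.066))),proj('scene',w((-.1555,y,.066))))
```

```text
t 13.55 X [-154.84   68.27   22.12] F [-2.59  2.73  0.28] +- [0.38 0.26 0.19]
[204.3 271.2] [[221.4196863 154.8082951]]
[199.1 271.1] [[220.08685811 154.96187007]]
[194.  270.9] [[218.75286388 155.1155794 ]]
```

View pics/w9.png

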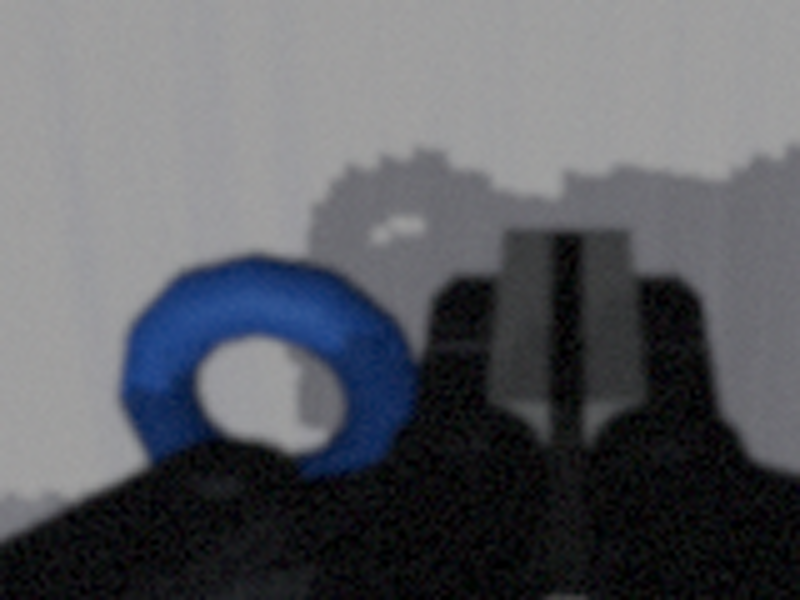

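View pics/s9.png

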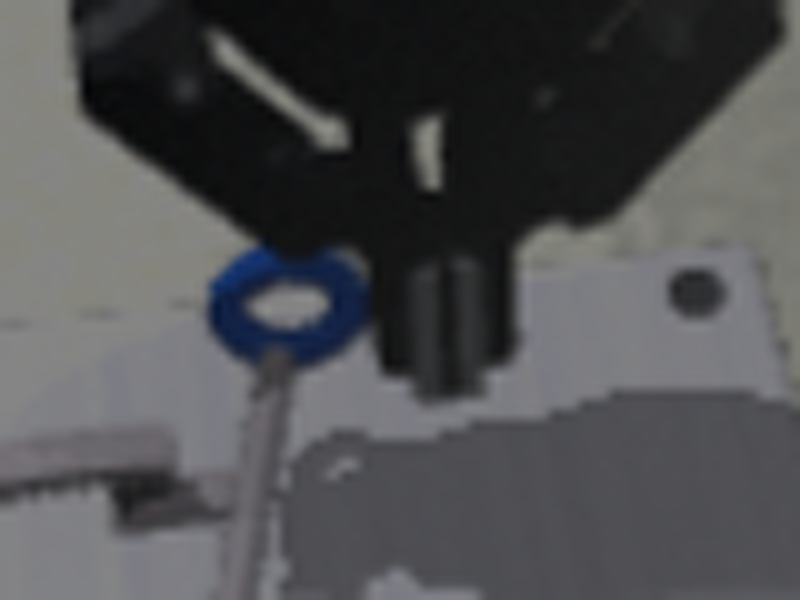

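```bash
python3 -m jog '0 0 -0.03 -0.02 0; 0 0 -0.06 -0.04 0; 0 0 -0.09 -0.06 0; 0 0 -0.12 -0.08 0; 0 0 -0.15 -0.1 0; 0 0 -0.18 -0.11 0; 0 0 -0.21 -0.12 0; 0 0 -0.21 -0.12 0'
python3 - <<'E'
from h import *
avg(6)
E
```

```text
time_s: 14.65
eef_pos: [0.4867, -0.0517, 0.0224]
eef_rot: [0.706, -0.049, 0.705, 0.049]
force: [0.4, 2.8, -0.6]
finger_gap: 0.0
t 14.9 X [-157.47   62.97   22.35] F [ 1.7   2.27 -0.28] +- [0.22 0.1  0.19]
```

```bash
cat >> h.py <<'E'
def M(c_y_off=0.0):
    pass
def rep(n=6,y0=68.25,th0=.029):
    F=[];X=[]; c,s=np.cos(p[2]),np.sin(p[2])
    for i in range(n):
        o=get_obs(); f=o['force']; F.append([c*f[0]+s*f[1],-s*f[0]+c*f[1],f[2]]); X.append(cl(o['eef_pos'])*1e3); im=camera('wrist')
    F=np.mean(F,0);X=np.mean(X,0)
    yr=161*np.sin(.2826-th0)+X[1]-y0; th=.2826-np.arcsin(yr/161); xr=-np.sqrt(161**2-yr**2)
    # contact at outer edge of ring
    Mz=xr*(-F[1])-(yr+15.5)*(-F[0]); fr=Mz/161; sp=1.3+6.5*th
    print('t',round(float(o['time_s']),2),'X',X.round(2),'F',F.round(2),'ring y %.1f x %.1f th %.4f teeth %.2f'%(yr,xr,th,(th-.0155)/.04),'Fring %.2f spring %.2f jaw %.1f'%(fr,sp,(fr-sp)/.35)); return im
E
python3 -m jog '0 0 -0.03 0 0; 0 0 -0.06 0 0; 0 0 -0.09 0 0; 0 0 -0.12 0 0; 0 0 -0.15 -0.01 0; 0 0 -0.18 -0.01 0; 0 0 -0.21 -0.02 0; 0 0 -0.21 -0.02 0'
python3 - <<'E'
from h import *
cv2.imwrite('pics/w10.png',rep(6))
a=camera('scene')[125:245,180:280];cv2.imwrite('pics/s10.png',cv2.resize(a,None,fx=5,fy=5,interpolation=2))
E
```

```text
time_s: 15.95
eef_pos: [0.4859, -0.057, 0.022]
eef_rot: [0.705, -0.049, 0.706, 0.049]
force: [-2.9, 3.1, 0.6]
finger_gap: -0.0002
t 16.2 X [-158.76   57.8    21.98] F [-2.73  3.33  0.58] ring y 29.9 x -158.2 th 0.0955 teeth 2.00 Fring 2.50 spring 1.92 jaw 1.7
```

View pics/s10.png

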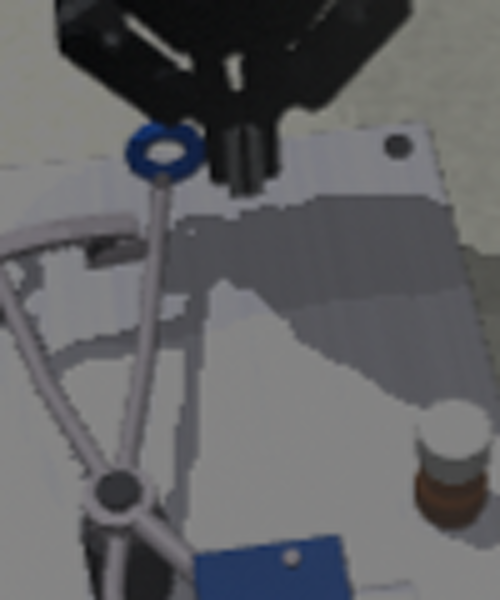

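```bash
python3 -m jog '0 0 -0.03 -0.01 0; 0 0 -0.06 -0.02 0; 0 0 -0.09 -0.02 0; 0 0 -0.12 -0.03 0; 0 0 -0.15 -0.04 0; 0 0 -0.18 -0.05 0; 0 0 -0.21 -0.06 0; 0 0 -0.21 -0.06 0'
python3 - <<'E'
from h import *
cv2.imwrite('pics/w10.png',rep(6))
E
```

```text
time_s: 17.3
eef_pos: [0.4859, -0.0624, 0.0222]
eef_rot: [0.706, -0.049, 0.705, 0.049]
force: [-2.8, 3.0, 1.1]
finger_gap: -0.0
t 17.55 X [-159.61   52.51   22.22] F [-2.37  3.38  0.37] ring y 24.7 x -159.1 th 0.1289 teeth 2.83 Fring 2.75 spring 2.14 jaw 1.8
```

```bash
python3 -m jog '0 0 -0.03 -0.01 0; 0 0 -0.06 -0.02 0; 0 0 -0.09 -0.02 0; 0 0 -0.12 -0.03 0; 0 0 -0.15 -0.04 0; 0 0 -0.18 -0.04 0; 0 0 -0.21 -0.04 0; 0 0 -0.21 -0.04 0'
python3 - <<'E'
from h import *
cv2.imwrite('pics/w10.png',rep(6))
E
```

```text
time_s: 18.6
eef_pos: [0.4853, -0.0679, 0.0221]
eef_rot: [0.705, -0.049, 0.706, 0.049]
force: [-2.5, 3.3, 0.6]
finger_gap: -0.0
t 18.85 X [-160.88   47.19   22.14] F [-2.09  3.33  0.42] ring y 19.3 x -159.8 th 0.1622 teeth 3.67 Fring 2.85 spring 2.35 jaw 1.4
```

```bash
python3 -m jog '0 0 -0.03 -0.01 0; 0 0 -0.06 -0.02 0; 0 0 -0.09 -0.02 0; 0 0 -0.12 -0.03 0; 0 0 -0.15 -0.04 0; 0 0 -0.18 -0.04 0; 0 0 -0.21 -0.04 0; 0 0 -0.21 -0.04 0'
python3 - <<'E'
from h import *
cv2.imwrite('pics/w10.png',rep(6))
E
```

```text
time_s: 19.9
eef_pos: [0.485, -0.0731, 0.0221]
eef_rot: [0.705, -0.049, 0.706, 0.049]
force: [-3.3, 3.7, 0.6]
finger_gap: -0.0006
t 20.15 X [-161.89   41.98   22.13] F [-2.63  3.59  0.39] ring y 14.1 x -160.4 th 0.1948 teeth 4.48 Fring 3.09 spring 2.57 jaw 1.5
```

```bash
python3 -m jog '0 0 -0.03 -0.01 0; 0 0 -0.06 -0.02 0; 0 0 -0.09 -0.02 0; 0 0 -0.12 -0.03 0; 0 0 -0.15 -0.04 0; 0 0 -0.18 -0.04 0; 0 0 -0.19 -0.04 0; 0 0 -0.19 -0.04 0'
python3 - <<'E'
from h import *
cv2.imwrite('pics/w11.png',rep(6))
a=camera('scene')[130:280,160:300];cv2.imwrite('pics/s11.png',cv2.resize(a,None,fx=4,fy=4,interpolation=2))
E
```

```text
time_s: 21.2
eef_pos: [0.4849, -0.0779, 0.0222]
eef_rot: [0.705, -0.049, 0.705, 0.049]
force: [-3.0, 3.6, -0.3]
finger_gap: 0.0002
t 21.45 X [-162.68   37.26   22.21] F [-1.96  3.73  0.12] ring y 9.4 x -160.7 th 0.2242 teeth 5.22 Fring 3.42 spring 2.76 jaw 1.9
```

View pics/s11.png

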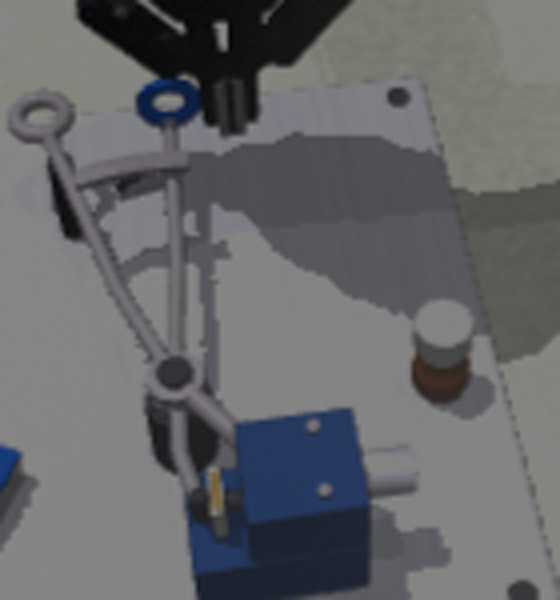

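```bash
python3 -m jog '0 0 -0.02 0 0; 0 0 -0.04 -0.01 0; 0 0 -0.06 -0.01 0; 0 0 -0.08 -0.02 0; 0 0 -0.1 -0.02 0; 0 0 -0.12 -0.02 0; 0 0 -0.12 -0.02 0; 0 0 -0.12 -0.02 0'
python3 - <<'E'
from h import *
rep(6)
E
```

```text
time_s: 22.55
eef_pos: [0.4849, -0.0809, 0.0222]
eef_rot: [0.705, -0.049, 0.705, 0.049]
force: [-1.3, 4.7, -0.1]
finger_gap: 0.0002
t 22.8 X [-163.16   34.27   22.21] F [-0.55  4.59  0.25] ring y 6.4 x -160.9 th 0.2428 teeth 5.68 Fring 4.51 spring 2.88 jaw 4.7
```

```bash
python3 -m jog '0 0 -0.02 0 0; 0 0 -0.04 0 0; 0 0 -0.06 0 0; 0 0 -0.08 -0.01 0; 0 0 -0.1 -0.01 0; 0 0 -0.12 -0.01 0; 0 0 -0.14 -0.01 0; 0 0 -0.14 -0.01 0'
python3 - <<'E'
from h import *
rep(6)
E
```

```text
time_s: 23.85
eef_pos: [0.485, -0.0841, 0.0221]
eef_rot: [0.705, -0.049, 0.705, 0.049]
force: [-1.6, 6.5, 0.7]
finger_gap: 0.0001
t 24.1 X [-163.52   31.15   22.14] F [-0.8   6.81  0.5 ] ring y 3.3 x -161.0 th 0.2621 teeth 6.17 Fring 6.72 spring 3.00 jaw 10.6
```

```bash
python3 -m jog '0 0 -0.02 0 0; 0 0 -0.04 0 0; 0 0 -0.06 0 0; 0 0 -0.08 0 0; 0 0 -0.1 -0.01 0; 0 0 -0.12 -0.01 0; 0 0 -0.14 -0.01 0; 0 0 -0.14 -0.01 0'
python3 - <<'E'
from h import *
rep(8)
E
```

```text
time_s: 25.15
eef_pos: [0.4852, -0.0873, 0.0221]
eef_rot: [0.705, -0.048, 0.705, 0.049]
force: [-1.4, 7.3, 0.9]
finger_gap: -0.0003
t 25.5 X [-163.78   27.94   22.07] F [-0.69  7.68  0.63] ring y 0.1 x -161.0 th 0.2821 teeth 6.66 Fring 7.62 spring 3.13 jaw 12.8
```

```bash
python3 -m jog '0 0 -0.02 0 0; 0 0 -0.04 0 0; 0 0 -0.06 0 0; 0 0 -0.08 0 0; 0 0 -0.1 0 0; 0 0 -0.12 -0.01 0; 0 0 -0.13 -0.01 0; 0 0 -0.13 -0.01 0'
python3 - <<'E'
from h import *
rep(8)
E
```

```text
time_s: 26.55
eef_pos: [0.4852, -0.0902, 0.022]
eef_rot: [0.705, -0.048, 0.705, 0.049]
force: [-2.2, 9.1, 1.5]
finger_gap: -0.0003
t 26.9 X [-164.06   25.05   22.02] F [-1.24  9.05  1.29] ring y -2.8 x -161.0 th 0.3000 teeth 7.11 Fring 8.95 spring 3.25 jaw 16.3
```

```bash
python3 -m jog '0 0 -0.01 0 0; 0 0 -0.02 0 0; 0 0 -0.03 0 0; 0 0 -0.04 0 0; 0 0 -0.05 0 0; 0 0 -0.06 0 0; 0 0 -0.07 0 0; 0 0 -0.07 0 0'
python3 - <<'E'
from h import *
rep(10)
E
```

```text
time_s: 27.95
eef_pos: [0.4854, -0.0917, 0.022]
eef_rot: [0.705, -0.048, 0.705, 0.049]
force: [-2.2, 9.6, 0.9]
finger_gap: -0.0001
t 28.4 X [-164.14   23.49   21.95] F [-1.28 10.42  1.3 ] ring y -4.4 x -160.9 th 0.3097 teeth 7.36 Fring 10.33 spring 3.31 jaw 20.0
```

```bash
python3 -m jog '0 0 0.03 0 0; 0 0 0.06 0 0; 0 0 0.09 0 0; 0 0 0.12 0 0; 0 0 0.15 0 0; 0 0 0.18 0 0; 0 0 0.21 0 0; 0 0 0.21 0 0'
python3 - <<'E'
from h import *
rep(4)
a=camera('scene')[130:280,160:300];cv2.imwrite('pics/s12.png',cv2.resize(a,None,fx=4,fy=4,interpolation=2))
E
```

```text
time_s: 29.45
eef_pos: [0.485, -0.0874, 0.0222]
eef_rot: [0.706, -0.049, 0.705, 0.049]
force: [-0.6, 6.2, 0.9]
finger_gap: -0.0002
t 29.6 X [-163.89   27.85   22.19] F [-0.36  6.29  0.77] ring y -0.0 x -161.0 th 0.2826 teeth 6.68 Fring 6.25 spring 3.14 jaw 8.9
```

View pics/s12.png

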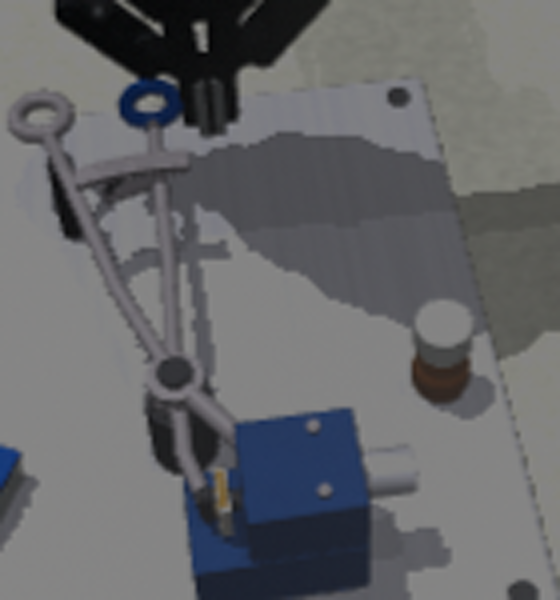

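```bash
python3 -m jog '0 0 0.01 0 0; 0 0 0.02 0 0; 0 0 0.03 0 0; 0 0 0.04 0 0; 0 0 0.05 0 0; 0 0 0.06 0 0; 0 0 0.07 0 0; 0 0 0.07 0 0'
python3 - <<'E'
from h import *
rep(6)
E
```

```text
time_s: 30.7
eef_pos: [0.4848, -0.0862, 0.0223]
eef_rot: [0.705, -0.049, 0.705, 0.049]
force: [0.6, 0.2, 0.1]
finger_gap: -0.0001
t 30.95 X [-163.96   29.13   22.24] F [-0.18  0.18  0.07] ring y 1.3 x -161.0 th 0.2747 teeth 6.48 Fring 0.16 spring 3.09 jaw -8.4
```

```bash
python3 -m jog '0 0 0.2 0 0; 0 0 0.4 0 0; 0 -0.4 0.5 0 0; 0 -1 0.5 0.1 0; 0 -1.7 0.5 0.2 0; 0 -2.3 0.5 0.3 0; 0 -2.7 0.5 0.35 0; 0 -2.9 0.5 0.35 0'
python3 - <<'E'
from h import *
st(); print(units((-.155,.0005,.095)))
im=camera('wrist'); cv2.imwrite('pics/w13.png',im)
for P in [(-.161,.0004,.066),(-.155,-.048,.074)]: print(wproj(w(P)))
a=camera('scene')[130:280,160:300];cv2.imwrite('pics/s13.png',cv2.resize(a,None,fx=4,fy=4,interpolation=2))
print(proj('scene',w((-.161,.0004,.066))))
E
```

```text
time_s: 32.0
eef_pos: [0.4919, -0.0723, 0.0954]
eef_rot: [0.706, -0.049, 0.705, 0.049]
force: [0.7, -1.0, 0.4]
finger_gap: 0.0
t 32.0 clamp xyz mm [-155.     41.87   95.42] F clamp [ 0.54 -1.08  0.37] gap 0.0
(array([ 0.02, -1.65, -0.  ]), 'turn', np.float64(0.004))
[194.1 206.8]
[127.8 217.9]
[[197.23705833 155.47093219]]
```

View pics/w13.png

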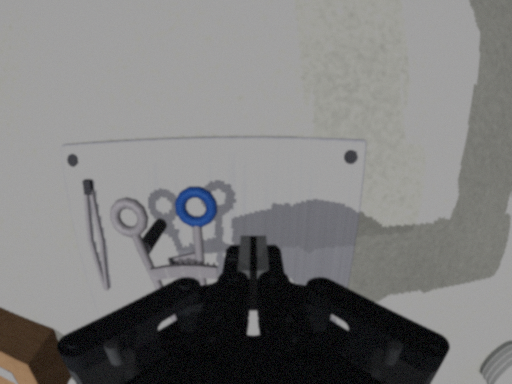

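View pics/s13.png

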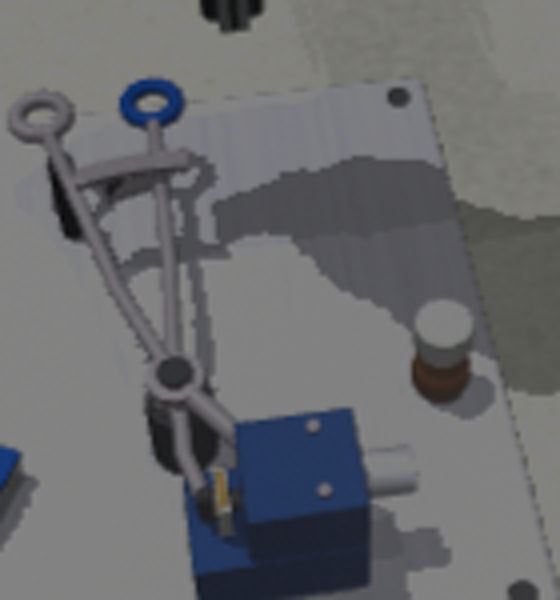

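```bash
python3 -m jog '0 0 -0.3 0 0; 0 0 -0.7 0 0; 0 0 -1.1 0 0; 0 0 -1.45 0 0; 0 0.4 -1.62 0 0; 0 0.8 -1.62 0 0; 0 1.2 -1.62 0 0; 0 1.4 -1.62 0 0'
python3 - <<'E'
from h import *
im=avg(4); cv2.imwrite('pics/w14.png',im)
a=camera('scene')[110:170,160:240];cv2.imwrite('pics/s14.png',cv2.resize(a,None,fx=8,fy=8,interpolation=2))
a=camera('side')[110:180,280:370];cv2.imwrite('pics/d14.png',cv2.resize(a,None,fx=8,fy=8,interpolation=2))
E
```

```text
time_s: 33.1
eef_pos: [0.4967, -0.1123, 0.0586]
eef_rot: [0.705, -0.049, 0.706, 0.049]
force: [0.3, -0.8, 1.0]
finger_gap: 0.0
t 33.25 X [-155.65    1.54   58.85] F [-0.12 -0.49  0.33] +- [0.12 0.27 0.33]
```

View pics/s14.png

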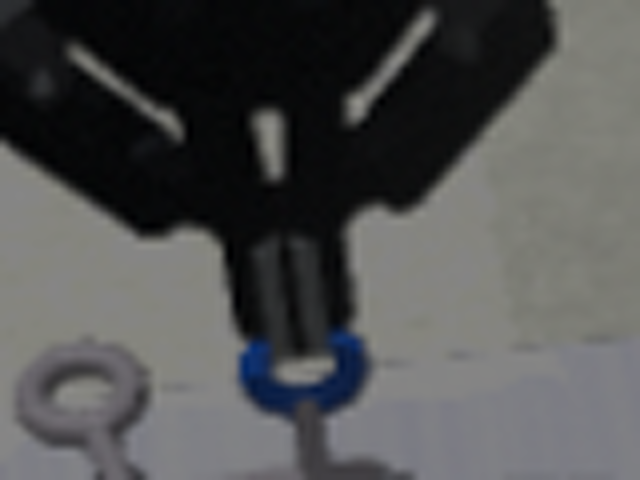

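View pics/d14.png

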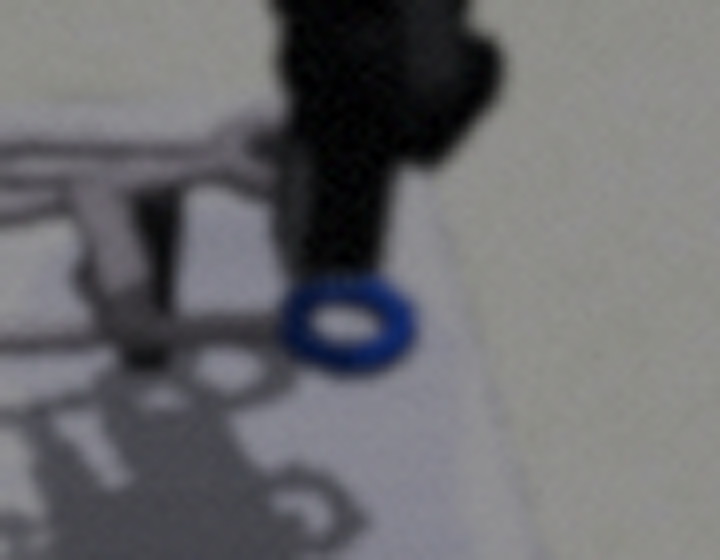

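View pics/w14.png

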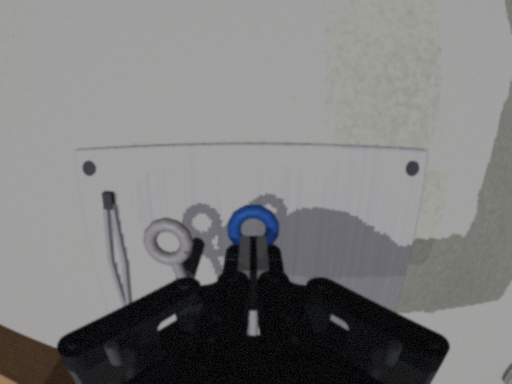

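```bash
python3 -m jog '0 0.06 0.02 0 0; 0 0.12 0.02 0 0; 0 0.18 0.02 0 0; 0 0.24 0.02 0 0; 0 0.3 0.02 0 0; 0 0.36 0.02 0 0; 0 0.38 0.02 0 0; 0 0.38 0.02 0 0'
python3 - <<'E'
from h import *
im=avg(4)
E
```

```text
time_s: 34.4
eef_pos: [0.4972, -0.112, 0.0502]
eef_rot: [0.705, -0.049, 0.705, 0.049]
force: [0.5, 0.0, -0.2]
finger_gap: 0.0003
t 34.55 X [-155.2     1.78   50.21] F [0.17 0.04 0.51] +- [0.15 0.09 0.37]
```

```bash
python3 -m jog '0 0.02 0 0 0; 0 0.05 0 0 0; 0 0.08 0 0 0; 0 0.11 0 0 0; 0 0.14 0 0 0; 0 0.16 0 0 0; 0 0.18 0 0 0; 0 0.18 0 0 0'
python3 - <<'E'
from h import *
im=avg(4)
E
```

```text
time_s: 35.6
eef_pos: [0.4974, -0.1118, 0.0457]
eef_rot: [0.706, -0.049, 0.705, 0.049]
force: [-1.4, 2.4, 2.8]
finger_gap: 0.0002
t 35.75 X [-154.97    2.01   45.72] F [-0.66  2.06  2.92] +- [0.12 0.21 0.15]
```

```bash
python3 -m jog '0 0.03 0 0 0; 0 0.06 0 0 0; 0 0.09 0 0 0; 0 0.12 0 0 0; 0 0.15 0 0 0; 0 0.18 0 0 0; 0 0.2 0 0 0; 0 0.2 0 0 0'
python3 - <<'E'
from h import *
im=avg(4)
E
```

```text
time_s: 36.8
eef_pos: [0.4975, -0.1121, 0.0413]
eef_rot: [0.706, -0.049, 0.705, 0.049]
force: [-2.1, 2.1, 7.5]
finger_gap: 0.0001
t 36.95 X [-154.96    1.61   41.36] F [-1.27  2.92  8.34] +- [0.32 0.21 0.37]
```

```bash
python3 -m jog '0 0.03 0 0 0; 0 0.06 0 0 0; 0 0.09 0 0 0; 0 0.12 0 0 0; 0 0.15 0 0 0; 0 0.16 0.04 0 0; 0 0.16 0.09 0 0; 0 0.16 0.14 0 0'
python3 - <<'E'
from h import *
im=avg(2)
a=camera('scene')[110:170,160:240];cv2.imwrite('pics/s15.png',cv2.resize(a,None,fx=8,fy=8,interpolation=2))
E
```

```text
time_s: 38.0
eef_pos: [0.4973, -0.109, 0.0381]
eef_rot: [0.706, -0.049, 0.705, 0.049]
force: [-3.8, 2.4, 12.5]
finger_gap: 0.0
t 38.05 X [-154.75    4.82   38.05] F [-3.5   3.35 12.16] +- [0.04 0.33 0.21]
```

View pics/s15.png

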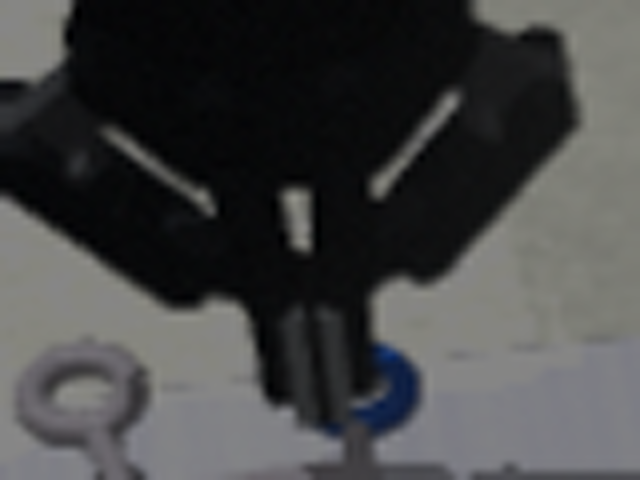

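```bash
python3 -m jog '0 0 0.2 0 0; 0 0 0.4 0.02 0; 0 0 0.6 0.04 0; 0 0 0.75 0.06 0; 0 0 0.9 0.08 0; 0 0 1.05 0.11 0; 0 0 1.2 0.14 0; 0 0 1.2 0.14 0'
python3 - <<'E'
from h import *
im=avg(2); cv2.imwrite('pics/w16.png',im)
a=camera('scene')[110:170,170:250];cv2.imwrite('pics/s16.png',cv2.resize(a,None,fx=8,fy=8,interpolation=2))
E
```

```text
time_s: 39.15
eef_pos: [0.4981, -0.0788, 0.0386]
eef_rot: [0.707, -0.05, 0.704, 0.049]
force: [0.3, -0.5, 12.2]
finger_gap: -0.0001
t 39.2 X [-149.81   34.49   38.57] F [-0.57  0.   11.65] +- [0.56 0.4  0.37]
```

View pics/s16.png

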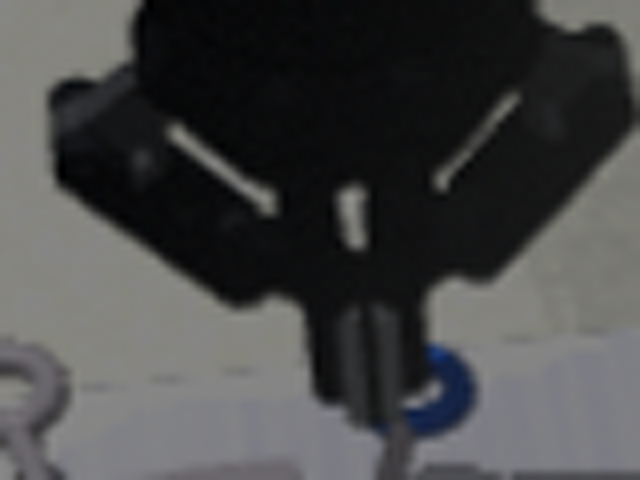

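View pics/w16.png

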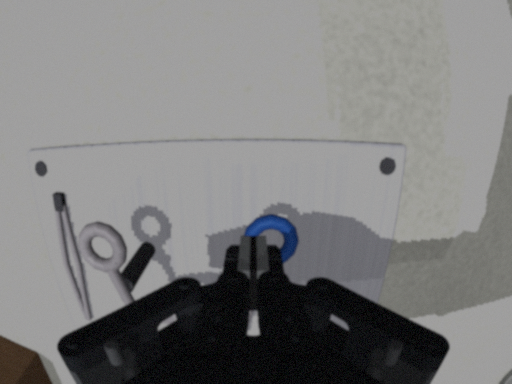

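```bash
python3 -m jog '0 0 0.06 0 0; 0 0 0.12 0 0; 0 0 0.18 0.02 0; 0 0 0.24 0.03 0; 0 0 0.3 0.03 0; 0 0 0.34 0.03 0; 0 0 0.34 0.03 0; 0 0 0.34 0.03 0'
python3 - <<'E'
from h import *
im=avg(2); cv2.imwrite('pics/w17.png',im)
a=camera('scene')[110:170,170:250];cv2.imwrite('pics/s17.png',cv2.resize(a,None,fx=8,fy=8,interpolation=2))
E
```

```text
time_s: 40.3
eef_pos: [0.4979, -0.0724, 0.039]
eef_rot: [0.707, -0.051, 0.704, 0.048]
force: [0.3, -7.1, 10.9]
finger_gap: 0.0002
t 40.35 X [-149.12   40.86   38.96] F [-0.34 -7.58 10.83] +- [0.22 0.33 0.06]
```

View pics/s17.png

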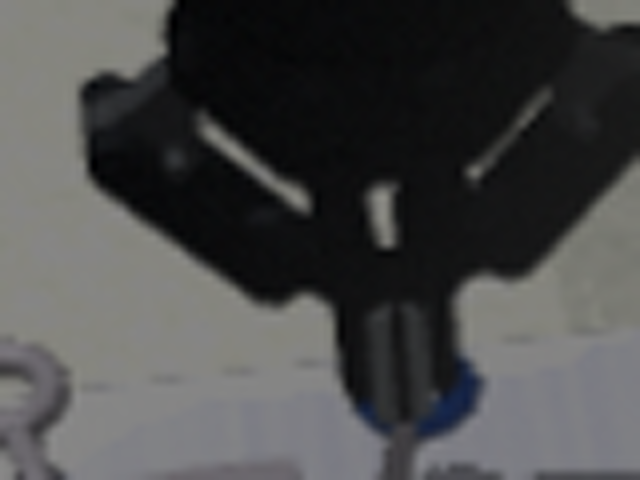

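```bash
python3 -m jog '0 -0.1 0 0 0; 0 -0.25 0 0 0; 0 -0.45 0 0 0; 0 -0.8 0 0 0; 0 -1.3 0 0 0; 0 -1.9 0 0 0; 0 -2.5 0 0 0; 0 -2.9 0 0 0'
python3 -m jog '0 -0.4 0.4 -0.4 0; 0 -0.9 1 -1 0; 0 -1.4 1.6 -1.6 0; 0 -1.8 2.2 -2.2 0; 0 -2 2.6 -2.6 0; 0 -2 2.8 -2.8 0; 0 -2 2.8 -2.8 0; 0 -2 2.8 -2.8 0'
python3 - <<'E'
from h import *
avg(3)
a=camera('scene')[140:320,110:310]; cv2.imwrite('pics/s18.png',cv2.resize(a,(660,594),interpolation=2))
a=camera('side')[110:245,155:365]; cv2.imwrite('pics/d18.png',cv2.resize(a,(798,513),interpolation=2))
E
```

```text
time_s: 41.45
eef_pos: [0.4958, -0.0697, 0.1103]
eef_rot: [0.706, -0.049, 0.705, 0.049]
force: [-0.4, -0.2, 0.7]
finger_gap: 0.0003
time_s: 42.45
eef_pos: [0.4167, -0.0103, 0.1588]
eef_rot: [0.705, -0.049, 0.706, 0.049]
force: [0.1, 0.7, -0.8]
finger_gap: 0.0001
t 42.55 X [-220.93  113.52  158.8 ] F [ 0.17  0.27 -0.34] +- [0.04 0.47 0.2 ]
```

View pics/s18.png

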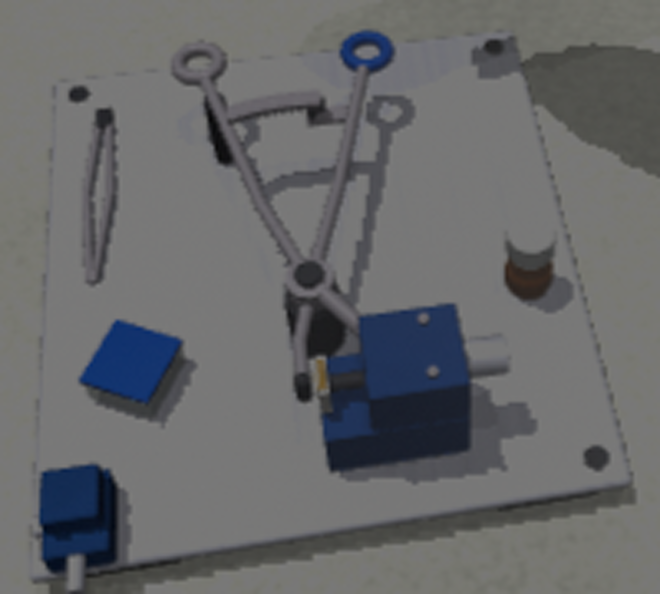

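View pics/d18.png

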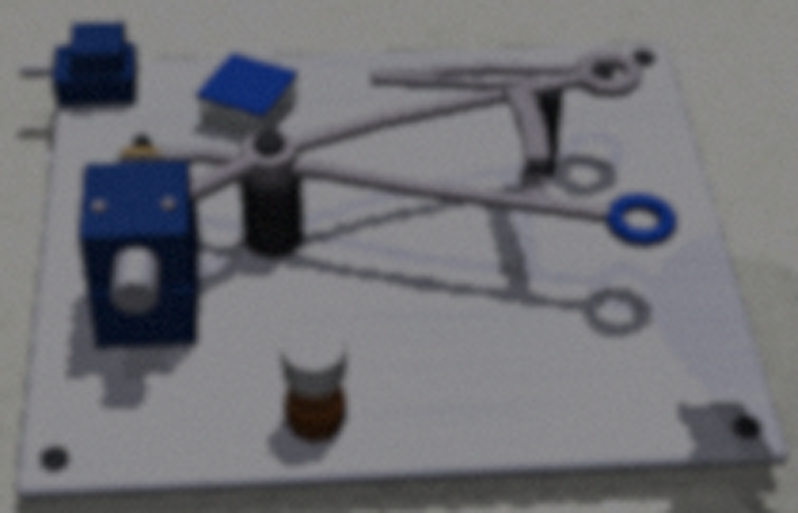

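The ring is back at (367,51) in the scene crop and (641,219) in the side crop, the same pixels as at the start, so the clamp is fully open. The chip has returned, and the vial, box and tweezers have not moved. The arm is clear, so I'm handing in.

```bash
python3 -c "
from bench import finish_job; print(finish_job())"
```

```text
the job is handed in; nothing more can be done
None
```

The chip was clamped, held by the ratchet alone, then released. I handed the job in at about 42.6 s with the clamp fully open and the robot clear.

- **Clamping:** I pushed the blue ring in slowly. The force began to rise at about 0.235 rad. I stopped at about 0.31 rad with roughly 10.3 N at the ring, which I work out to be 18–20 N at the jaw.
- **Hold:** As I backed off, the ratchet caught at about 0.28 rad, which is tooth 7. My estimate of the jaw force held there is about 9–12 N. The robot touched nothing for over 3 s.
- **Release:** I pressed the ring down by about 8–9 mm with at most about 12.5 N. I then carried it outward to the open stop and lifted clear.
- **Last checks:** In both camera views the ring, chip, vial, box and tweezers are at the same pixels as at the start. The force reading is about zero.

Three things did not match what I expected:
- **Fingertips:** The closed fingertips sit about 20 mm higher than the stated tool point. My first touch on the ring was therefore marginal, so I backed off, went lower and pushed again.
- **Ring force:** Friction of about 0.7 and bumps from the teeth leave about 2 N of doubt in the jaw force.
- **Ring slip:** When the ratchet freed, the ring slipped about 10 mm ahead of the finger. It stayed pressed down and did not visibly catch again.

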